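# Set the bell cups on their rail in order of size

### The job

Take the four brass bell cups out of their partitioned case (each has a knob to lift it by) and hang them on the bell rail, one over each post, from the largest at the left end to the smallest at the right (left as the robot sees it), like the low and high notes of a keyboard. Lower each bell right down until its crown sits level on the felt before letting go: do not drop it on, do not tip a bell over, and leave the other things on the desk where they are.

Things in the scene. Friction and masses are not known exactly. Their poses are not given: they have to be found in the camera images.
- bell_a: The largest of four loose brass bell cups, mouth down in the case: mouth 66 mm across, cup 56 mm high, on its crown a dark round wooden knob 21 mm in diameter, 56 to 82 mm above the mouth. Origin: centre of the mouth, z up the axis. Hollow, 52 mm deep inside to the flat crown, clear width 58 mm at the mouth, 49 mm under the crown. About 0.26 kg.
- bell_b: The second largest of four loose brass bell cups, mouth down in the case: mouth 59 mm across, cup 49 mm high, on its crown a dark round wooden knob 21 mm in diameter, 49 to 75 mm above the mouth. Origin: centre of the mouth, z up the axis. Hollow, 45 mm deep inside to the flat crown, clear width 51 mm at the mouth, 43 mm under the crown. About 0.21 kg.
- bell_c: The third largest of four loose brass bell cups, mouth down in the case: mouth 52 mm across, cup 42 mm high, on its crown a dark round wooden knob 21 mm in diameter, 42 to 68 mm above the mouth. Origin: centre of the mouth, z up the axis. Hollow, 38 mm deep inside to the flat crown, clear width 44 mm at the mouth, 37 mm under the crown. About 0.16 kg.
- bell_d: The smallest of four loose brass bell cups, mouth down in the case: mouth 45 mm across, cup 35 mm high, on its crown a dark round wooden knob 21 mm in diameter, 35 to 61 mm above the mouth. Origin: centre of the mouth, z up the axis. Hollow, 31 mm deep inside to the flat crown, clear width 37 mm at the mouth, 31 mm under the crown. About 0.12 kg.
- post_1: Post 1 of 4 on the rail, counted from its left end as the robot sees it: black clamp shoe, 10 mm steel rod, round red felt pad on top, 21 mm in diameter. Fixed, upright. Origin: on its axis at the rail's top face, 26 mm above the worktop; the felt's flat top is 70 mm above the origin. Neighbours stand 70 to 82 mm apart.
- post_2: Post 2 of 4 on the rail, counted from its left end as the robot sees it: black clamp shoe, 10 mm steel rod, round red felt pad on top, 21 mm in diameter. Fixed, upright. Origin: on its axis at the rail's top face, 26 mm above the worktop; the felt's flat top is 70 mm above the origin. Neighbours stand 70 to 82 mm apart.
- post_3: Post 3 of 4 on the rail, counted from its left end as the robot sees it: black clamp shoe, 10 mm steel rod, round red felt pad on top, 21 mm in diameter. Fixed, upright. Origin: on its axis at the rail's top face, 26 mm above the worktop; the felt's flat top is 70 mm above the origin. Neighbours stand 70 to 82 mm apart.
- post_4: Post 4 of 4 on the rail, counted from its left end as the robot sees it: black clamp shoe, 10 mm steel rod, round red felt pad on top, 21 mm in diameter. Fixed, upright. Origin: on its axis at the rail's top face, 26 mm above the worktop; the felt's flat top is 70 mm above the origin. Neighbours stand 70 to 82 mm apart.
- rail: Bell rail: slotted aluminium bar 290 mm long, 36 mm wide, on two dark cross bars 100 mm long; its top is 26 mm above the worktop. Fixed. Origin: under its middle on the worktop; its y axis runs along the bar, towards the left end as the robot sees it. The four posts stand along it.
- case: Open plywood case without lid, 166 x 166 mm, walls and dividers 5 mm thick, 60 mm high, crossed by one divider each way into four square cells 75 mm wide, the cell centres 40 mm to each side of the middle along its x and y axes; one bell stands in each cell, on a floor 5 mm thick. Fixed. Origin: centre of its underside, on the worktop.
- beater: Bystander, loose: slim wooden beater, 194 mm long, with a blue ball head and a black grip, lying on the worktop.
- tuner: Bystander, loose: small black clip-on tuner, 33 x 54 x 30 mm, on the worktop.
- string_pack: Bystander, loose: flat green box of strings, 84 x 76 x 10 mm, lying on the worktop.
Things that resemble listed ones, but are neither listed nor needed, are in the scene too. Leave any turquoise look-alike of the bell_c alone.

How it is judged:
By the outcome, as a careful person would: the job done as asked, in the order asked, and still so for the second after the job is handed in, with the robot touching nothing.
It also fails if it takes over 102 s, if anything falls off the work surface, if the arm or the gripper's body presses on something with over 40 N, if the wrist force passes 120 N, or if a joint passes its speed limit or range.

### The arm

A 7-joint arm with a two-finger parallel gripper is mounted at the origin on a cart in front of the work surface, level with it; the furniture and walls round the work are solid. World frame = base frame: x ahead of the robot, y to its left, z up, the work surface at z = 0. Lengths are in m, angles in rad, forces in N, time in s.
With the tool pointing down it reaches from about 0.425 to 1.025 m from the base axis. Payload 3.6 kg.
Tool frame: the origin (TCP) lies at the centre of the arm's flange, where the gripper is bolted on; the fingertips stand 173 mm ahead of it and the grasp point (between the pads) lies 155 mm ahead of it; z points along the fingers, y is the line along which they close (so a half turn about z gives the same grasp; the last joint's range is limited). The gripper opens to 85 mm and grips with 20 to 120 N. Pads are 22 mm wide; open, the fingers measure 114 mm over their backs; the gripper's body (76 mm by 85 mm) begins 54 mm behind the grasp point. The pads swing forward as they close: fully open they stand 13 mm farther back than shut.
Start: joints at [-1.363, 0.591, 0.048, 1.609, -0.033, 0.943, -0.034], TCP at [0.215, 0.692, 0.405] pointing down, gripper open.
Joint ranges: [-2.69, 2.69], [-0.47, 2.24], [-1.27, 1.36], [0.19, 2.51], [-1.53, 4.68], [0.08, 2.07], [-3.09, 3.09]. Speed limits (rad/s): [2.57, 2.57, 3.14, 3.14, 3.14, 3.14, 3.14].

### API

Orientations are given as a unit quaternion [w, x, y, z].
In Python, from station import manip gives the robot as it stands.
- The arm moves only by the tool move_arm, never from a script. Its argument "series" is a list of rows, each a list of 4 numbers: the shift along the tool's x, y, z in mm, then the turn about the tool's z in degrees. A call has 1 to 5 rows; each row is the pose to reach, as a shift and turn from the pose commanded when the call began, along the tool's axes at that moment; what a row does not reach only later rows make up. A row lasts 1/12 s, in which the tool goes at most 41.7 mm and 7.16 degrees, less where a joint would pass 70% of its speed; a pose out of reach is approached as far as the arm can. A call with a gripper value outside its range is refused whole. "jaw" is the opening, from 0 (shut) to 1 (fully open), set as the call begins (left out, the last holds). The fingers move at their own pace and stop on an object; "grip_force" is the grip in N (left out, the last holds). Time passes only in rows, so rows that repeat a pose let the fingers close. It gives the time, the measured TCP pose, the force, the opening and the grip force at its end, in the units of the state.
- manip.observe(): the state, without advancing time (a new reading comes with each control period).
- manip.camera(name): name is "scene" or "side" or "wrist"; returns a dict with "image" (420x560x3 uint8, red, green, blue), "fovy" (degrees; the focal length in pixels is half the picture's height over the tangent of half this angle, whatever the lens; pixels are square), "cx", "cy" (the principal point, pixels), "k1" (the pictures are not rectified: a ray, as slopes to the right and down, at radius r is drawn at 1 + k1 r^2 times it, then the intrinsics apply), "origin" and "rotation" of the camera in the world. Camera axes: x right, y up, looking along -z (the intrinsics and any distortion apply to the point x, -y, -z); pixel columns grow to the right and rows downward; lengths in m; the calibration is good to about 2 mm. A picture is of the moment at which its call begins. There is no depth.
- manip.close_job(): hands the job in; it is judged then, once.
Trained networks look in a picture, given as the dict that the camera call returned (one of the last four; its "shot" number tells which), for a name from the list of things; names that differ only in an ending like _2 or _b are one class to them, and where a whole thing is asked for, a point or a joint stands for the part that bears it (a point fixed in the world has none). Each returns a list of dicts, best first, with "confidence" (0 to 1); they miss things now and then, are a little off and sometimes report something else, mostly with a low value. They report only what shows in the picture. A call takes as long as a camera call. They do not tell look-alikes from the thing itself.
- manip.find_in(thing, picture): "uv" ([column, row] in pixels, amid what is visible of it).
- manip.outline_of(thing, picture): "pixels" (420x560 bool, what is visible of it) and "uv" ([column, row] in pixels, amid what is visible of it).
- manip.mark_of(thing, picture): "uv" ([column, row] in pixels: a listed point, or the origin of a listed thing).
The state is a dict: "t": time; "q": joint angles; "qd": joint speeds; "joint_efforts": joint torques, N m; "eef_pos": TCP position; "ee_rot": TCP orientation; "force": force on the tool from outside, world axes, zero at the start; "moment": the same for the moment, N m; "width": opening from 0.0 (shut) to 1.0 (fully open); "finger_force": force on a finger pad.
Only numpy, scipy, OpenCV 4.12 (cv2) and the standard library are available. Lean on these libraries where they do the work, as an engineer would, in place of code of your own. Each camera call takes 0.05 s, during which the arm holds its last target. There are 200 camera calls.

## Working session

There is one attempt and no reset: what is moved stays moved. The work goes in short steps, Python scripts to look and compute and a tool call to move; the robot and the scene stay as the last step left them, time stands still between calls to the robot, and variables do not carry over. Pictures are saved under pics/ and viewed, at most 14 in all, crops included, and the job is handed in when it is done.

Besides the shell and the picture viewer there is one more tool, called after "Call:" in YAML: its name, and indented under it one key for each argument. move_arm: Moves the arm, as the interface text tells. Its arguments: {"type":"object","properties":{"series":{"type":"array","items":{"type":"array","items":{"type":"number"}}},"jaw":{"type":"number"},"grip_force":{"type":"number"}},"required":["series"]}

```bash
mkdir -p pics
cat > h.py <<'E'
import numpy as np, cv2
from station import manip
def f(c): return 210/np.tan(np.radians(c["fovy"])/2)
def ray(c,uv):
    k=f(c); d=np.array([(uv[0]-c["cx"])/k,(uv[1]-c["cy"])/k]); s=d.copy()
    for _ in range(30): s=d/(1+c["k1"]*(s@s))
    v=np.array(c["rotation"])@np.array([s[0],-s[1],-1]); return np.array(c["origin"]),v/np.linalg.norm(v)
def atz(c,uv,z):
    o,v=ray(c,uv); return o+v*(z-o[2])/v[2]
def proj(c,p):
    q=np.array(c["rotation"]).T@(np.array(p)-np.array(c["origin"])); s=np.array([q[0],-q[1]])/-q[2]
    return s*(1+c["k1"]*(s@s))*f(c)+[c["cx"],c["cy"]]
def tri(L):
    A=0;b=0
    for c,uv in L:
        o,v=ray(c,uv); P=np.eye(3)-np.outer(v,v); A=A+P; b=b+P@o
    return np.linalg.solve(A,b)
def save(c,n): cv2.imwrite("pics/"+n,np.ascontiguousarray(c["image"][:,:,::-1]))
E
python3 - <<'E'
from h import *
np.set_printoptions(precision=3,suppress=True)
C={n:manip.camera(n) for n in("scene","side","wrist")}
for n,c in C.items():
    save(c,n+"0.png"); print(n,c["fovy"],c["k1"],c["origin"],np.array(c["rotation"]).round(2).tolist())
    for t in("bell_a","post_1","case","rail"):
        print(t,[(np.round(d["uv"]).tolist(),round(d["confidence"],2)) for d in manip.mark_of(t,c)])
s=manip.observe();print(s)
cv2.imwrite("pics/v.png",np.vstack([np.hstack([cv2.imread(f"pics/{n}0.png") for n in("scene","side")])])[:, :])
E
```

```text
scene 56.17381644935304 -0.09534139106261057 [ 0.243 -0.585  0.414] [0.83, 0.51, -0.13, -0.21]
bell_a [([301.0, 252.0], 0.96), ([243.0, 243.0], 0.79), ([283.0, 232.0], 0.68), ([261.0, 262.0], 0.68), ([287.0, 305.0], 0.61), ([228.0, 171.0], 0.28)]
post_1 [([290.0, 175.0], 0.75), ([199.0, 170.0], 0.71), ([229.0, 172.0], 0.68), ([266.0, 174.0], 0.59)]
case [([272.0, 250.0], 0.84), ([266.0, 174.0], 0.23)]
rail [([245.0, 183.0], 0.94)]
side 52.53096664571885 0.029085688082230637 [0.849 0.502 0.713] [0.27, 0.1, 0.29, 0.91]
bell_a [([254.0, 181.0], 0.8), ([270.0, 148.0], 0.8), ([248.0, 120.0], 0.71), ([289.0, 168.0], 0.62), ([236.0, 160.0], 0.57)]
post_1 [([286.0, 278.0], 0.83), ([250.0, 277.0], 0.68), ([378.0, 285.0], 0.66), ([333.0, 284.0], 0.61)]
case [([266.0, 164.0], 0.97)]
rail [([312.0, 295.0], 0.87)]
wrist 70.56424443437514 -0.06601673564655265 [0.149 0.712 0.374] [0.8, -0.11, -0.08, 0.59]
bell_a []
post_1 []
case []
rail []
{'t': 0.75, 'q': array([-1.363,  0.591,  0.048,  1.608, -0.033,  0.943, -0.034]), 'qd': array([-0.   , -0.   , -0.001,  0.   ,  0.001, -0.   , -0.001]), 'joint_efforts': array([ -0.001, -54.852,   1.545, -19.851,   0.009,   0.001,  -0.   ]), 'eef_pos': array([0.215, 0.692, 0.405]), 'ee_rot': array([0.   , 0.15 , 0.989, 0.   ]), 'force': array([ 0.712, -0.69 , -0.021]), 'moment': array([0.002, 0.004, 0.017]), 'finger_force': 0.0, 'width': 1.004160270537205}
```

View pics/scene0.png

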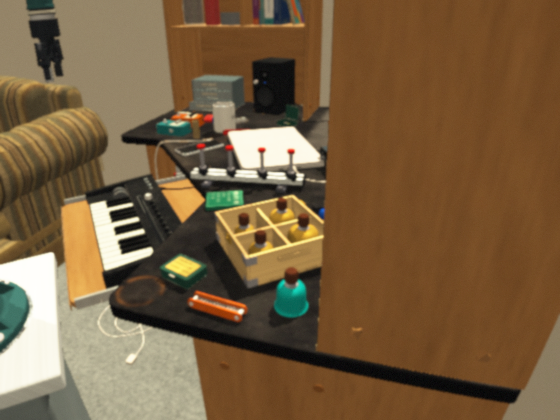

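View pics/side0.png

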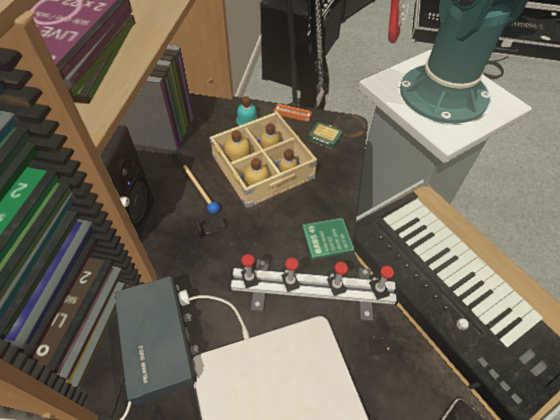

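```bash
sed -i 's/np.array(c\["rotation"\])/Rm(c)/g' h.py
cat >> h.py <<'E'
from scipy.spatial.transform import Rotation as Ro
def Rm(c):
    q=np.array(c["rotation"]); return Ro.from_quat(q[[1,2,3,0]]).as_matrix() if q.shape==(4,) else q
def blobs(c,lo,hi,amin=12):
    m=cv2.inRange(cv2.cvtColor(c["image"],cv2.COLOR_RGB2HSV),lo,hi)
    n,_,s,ce=cv2.connectedComponentsWithStats(m); return [(ce[i].round(1).tolist(),int(s[i,4])) for i in range(1,n) if s[i,4]>=amin]
E
python3 - <<'E'
from h import *
np.set_printoptions(precision=4,suppress=True)
S=manip.camera("scene");D=manip.camera("side")
for n,c in(("S",S),("D",D)):
    print(n,"red",[b for b in blobs(c,(0,170,90),(6,255,255)) if b[1]<200], [b for b in blobs(c,(174,170,90),(180,255,255)) if b[1]<200])
# posts felt guesses
uS=[(201,148),(229,149),(262,152),(291,153)]; uD=[(387,272),(341,268),(292,265),(248,261)]
for a,b in zip(uS,uD): print("felt",tri([(S,a),(D,b)]))
kS=[(243,219),(282,202),(304,220),(261,238)]  # knobs
kD={"1":(236,137),"2":(270,129),"3":(289,157),"4":(256,165)}
for a in kS:
  for n,b in kD.items():
    p=tri([(S,a),(D,b)]); e=np.linalg.norm(proj(S,p)-a)+np.linalg.norm(proj(D,p)-b)
    if e<14: print(a,n,p,e)
for t in("post_1","rail","case","bell_a","turquoise"):
  if t!="turquoise":
    print(t,"D",[(d["uv"],atz(D,d["uv"],{"post_1":.026,"rail":0,"case":0,"bell_a":.005}[t]),round(d["confidence"],2)) for d in manip.mark_of(t,D)])
for w in [(218,72),(128,50),(360,120),(220,100)]: print("desk",w,atz(D,w,0))
im=cv2.resize(D["image"][80:320,180:420,::-1],None,fx=2.4,fy=2.4,interpolation=cv2.INTER_CUBIC);cv2.imwrite("pics/crop1.png",im)
E
```

```text
S red [([207.5, 118.1], 61), ([224.9, 132.1], 17), ([200.3, 145.6], 42), ([228.4, 147.1], 35), ([261.3, 149.4], 18), ([290.5, 150.9], 16)] []
D red [([395.1, 6.1], 15), ([247.5, 259.9], 109), ([291.1, 263.4], 89), ([341.2, 267.3], 77), ([386.7, 271.8], 103)] []
felt [0.516  0.3329 0.0881]
felt [0.5742 0.287  0.0888]
felt [0.639  0.2367 0.0851]
felt [0.696  0.1918 0.0863]
(243, 219) 3 [0.4876 0.0089 0.0517] 1.3324043463377053
(282, 202) 4 [0.5669 0.0042 0.0695] 0.04501433204702325
(304, 220) 1 [ 0.5632 -0.0819  0.0737] 0.2020372183749836
(261, 238) 2 [ 0.4818 -0.0768  0.0592] 0.13849246722244657
post_1 D [([249.7, 279.1], array([0.6976, 0.1946, 0.026 ]), 0.91), ([382.5, 287.2], array([0.5093, 0.3343, 0.026 ]), 0.86), ([286.6, 281.9], array([0.6456, 0.2346, 0.026 ]), 0.61), ([333.7, 281.2], array([0.5745, 0.2787, 0.026 ]), 0.6)]
rail D [([306.9, 291.1], array([0.6171, 0.2595, 0.    ]), 0.69), ([236.8, 158.3], array([ 0.5624, -0.0899,  0.    ]), 0.17)]
case D [([266.8, 163.3], array([ 0.5134, -0.041 ,  0.    ]), 0.92)]
bell_a D [([254.8, 185.5], array([0.5711, 0.0026, 0.005 ]), 0.96), ([237.0, 160.0], array([ 0.5666, -0.0811,  0.005 ]), 0.77), ([245.6, 120.6], array([ 0.4856, -0.1804,  0.005 ]), 0.73), ([269.0, 146.3], array([ 0.4837, -0.0785,  0.005 ]), 0.7), ([286.0, 168.8], array([ 0.4887, -0.0008,  0.005 ]), 0.63)]
desk (218, 72) [ 0.4497 -0.3859  0.    ]
desk (128, 50) [ 0.6148 -0.6016  0.    ]
desk (360, 120) [ 0.2463 -0.0382  0.    ]
desk (220, 100) [ 0.4993 -0.2841  0.    ]
```

View pics/crop1.png

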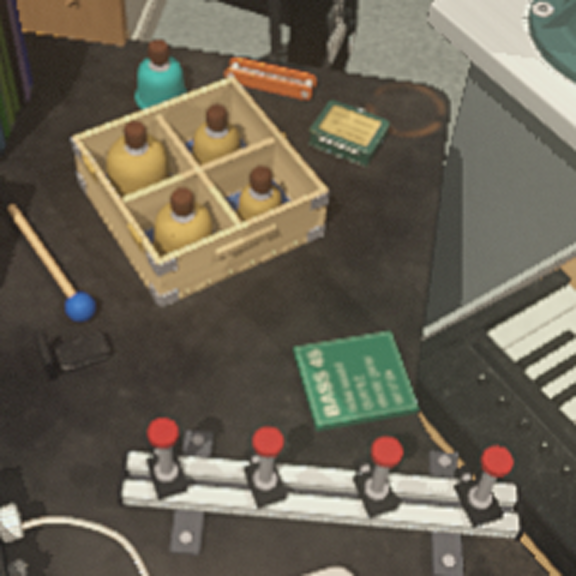

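The crop shows four brass bells in the case. Side-view pixels and measured knob heights are:
- (236,150): 74 mm, so bell_a.
- (256,175): 70 mm, so bell_b.
- (270,140): 59 mm, so bell_c.
- (289,165): 52 mm, so bell_d.

All four heights match the text. The turquoise look-alike stands outside the case at (245,110) and stays alone. Posts 1 to 4 are the red felts, from right to left in the side view. I'll pass over the rail for a wrist look.

Call:
move_arm:
  series:
    - [-35,-21,0,4.14]
    - [-70,-42,0,8.28]
    - [-105,-63,0,12.42]
    - [-140,-84,0,16.56]
    - [-175,-105,0,20.7]
  jaw: 0.45

```text
t: 1.47
eef_pos: [0.3518, 0.5388, 0.4049]
ee_rot: [0.0, 0.327, 0.945, 0.0]
force: [-0.2, -0.1, 0.2]
width: 0.449
finger_force: 0.0
```

Call:
move_arm:
  series:
    - [-37,-7,0,0]
    - [-74,-14,0,0]
    - [-111,-21,0,0]
    - [-148,-28,0,0]
    - [-185,-35,0,0]

```text
t: 1.88
eef_pos: [0.4762, 0.3975, 0.405]
ee_rot: [0.0, 0.325, 0.946, 0.0]
force: [0.6, 0.2, 0.2]
width: 0.449
finger_force: 0.0
```

Call:
move_arm:
  series:
    - [-37,-7,0,0]
    - [-74,-14,0,0]
    - [-111,-21,0,0]
    - [-148,-28,0,0]
    - [-185,-35,0,0]

```text
t: 2.3
eef_pos: [0.6007, 0.2562, 0.405]
ee_rot: [0.0, 0.325, 0.946, 0.0]
force: [0.3, 0.1, -0.3]
width: 0.452
finger_force: 0.0
```

```bash
cat >> h.py <<'E'
def go(p,yaw=52):
    "tool-axis shift in mm from the measured pose to world p, and turn"
    s=manip.observe();q=s["ee_rot"];R=Ro.from_quat(q[[1,2,3,0]]).as_matrix()
    d=R.T@(np.array(p)-s["eef_pos"])*1000; a=np.degrees(np.arctan2(R[1,1],R[0,1]))
    return d.round(1).tolist(),round(-(yaw-a),2)
E
python3 - <<'E'
from h import *
np.set_printoptions(precision=4,suppress=True)
W=manip.camera("wrist");save(W,"w1.png");s=manip.observe();print(s["t"],s["eef_pos"],s["q"],s["width"],s["force"],W["origin"])
for lo,hi in(((0,150,80),(6,255,255)),((174,150,80),(180,255,255))): print([(b,atz(W,b[0],.096)) for b in blobs(W,lo,hi,60)])
print([(d["uv"],atz(W,d["uv"],.026)) for d in manip.mark_of("post_1",W)])
print(go((.563,-.082,.40)))
E
```

```text
2.35 [0.6064 0.2471 0.4055] [-0.5897  0.5058  0.19    1.7824 -0.1098  0.8598  0.5456] 0.45296132256911914 [ 5.2124 -6.4439  0.2309] [0.5464 0.2984 0.3753]
[(([292.4, 72.1], 455), array([0.5204, 0.3297, 0.096 ])), (([292.6, 154.6], 438), array([0.5782, 0.2856, 0.096 ])), (([290.5, 235.8], 297), array([0.6418, 0.2342, 0.096 ])), (([290.2, 298.9], 349), array([0.7002, 0.189 , 0.096 ]))]
[]
[([291.2, 141.9], array([0.5735, 0.2901, 0.026 ])), ([290.8, 212.5], array([0.6414, 0.2373, 0.026 ])), ([291.7, 77.1], array([0.5176, 0.3338, 0.026 ]))]
([-174.4, -284.7, 6.8], np.float64(-0.64))
```

View pics/w1.png

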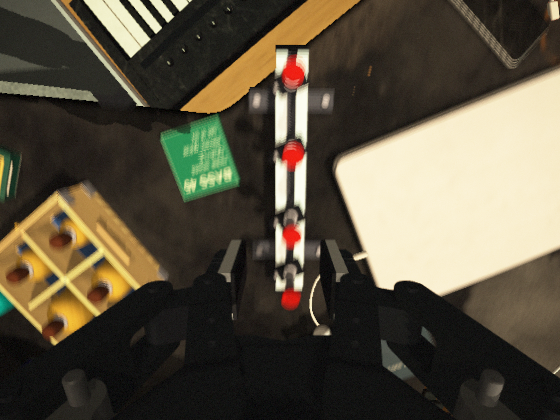

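The wrist view shows the four felts in line at about (292,72), (292,155), (290,236) and (290,299). The case is at lower left. Next, over bell_a.

Call:
move_arm:
  series:
    - [-19,-32,0,-0.6]
    - [-38,-64,0,-0.6]
    - [-57,-96,0,-0.6]
    - [-76,-128,0,-0.6]
    - [-95,-160,0,-0.6]

```text
t: 2.82
eef_pos: [0.5757, 0.072, 0.4049]
ee_rot: [0.0, 0.32, 0.948, 0.0]
force: [-0.2, 0.2, -0.2]
width: 0.448
finger_force: 0.0
```

Call:
move_arm:
  series:
    - [-19,-31,0,0]
    - [-38,-62,0,0]
    - [-57,-93,0,0]
    - [-79,-125,0,0]
    - [-79,-125,0,0]

```text
t: 3.23
eef_pos: [0.5617, -0.0836, 0.4054]
ee_rot: [0.001, 0.326, 0.945, -0.003]
force: [-0.0, -0.8, 1.1]
width: 0.449
finger_force: 0.0
```

Call:
move_arm:
  series:
    - [0,0,10,0]
    - [0,0,10,0]
    - [0,0,10,0]

```text
t: 3.48
eef_pos: [0.5631, -0.0722, 0.3937]
ee_rot: [-0.001, 0.319, 0.948, 0.0]
force: [-0.1, 0.6, 0.9]
width: 0.448
finger_force: 0.0
```

Run:
```python
from h import *
np.set_printoptions(precision=4,suppress=True)
W=manip.camera("wrist");save(W,"w2.png");s=manip.observe();print(s["t"],s["eef_pos"],s["q"],s["force"],W["origin"])
K=dict(a=(.563,-.082,.074),b=(.567,.004,.067),c=(.482,-.077,.060),d=(.488,.009,.053))
for n,p in K.items(): print(n,"pred",proj(W,p))
for d in manip.mark_of("bell_a",W): print(d["uv"],round(d["confidence"],2),atz(W,d["uv"],.005))
print(go((.563,-.082,.30)))
```

```text
3.5333 [ 0.5633 -0.072   0.3941] [-0.1076  0.4139  0.2072  1.9837 -0.1222  0.757   1.0944] [-0.2974 -0.513   0.3941] [ 0.5082 -0.0306  0.3643]
a pred [274.9893 195.5421]
b pred [346.2559 146.2173]
c pred [229.9138 126.6628]
d pred [302.3372  77.4698]
[278.3, 181.4] 0.95 [ 0.5642 -0.08    0.005 ]
[169.2, 180.0] 0.92 [ 0.4805 -0.1869  0.005 ]
[234.9, 126.1] 0.79 [ 0.4804 -0.0803  0.005 ]
[296.6, 84.4] 0.79 [0.487  0.0054 0.005 ]
[334.1, 140.9] 0.56 [0.5653 0.0031 0.005 ]
([-5.7, -8.2, 94.3], np.float64(0.87))
```

View pics/w2.png

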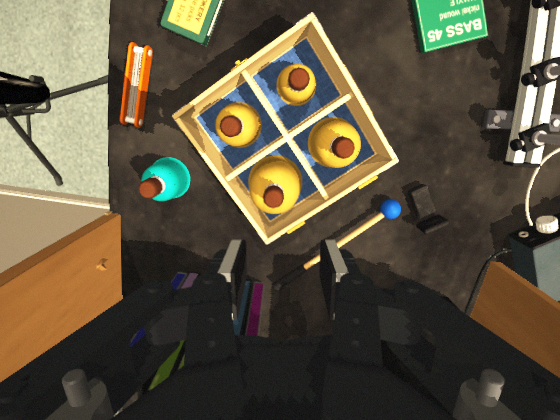

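The view shows the knobs at a (273,197), b (343,147), c (231,125) and d (298,77). They are close to prediction; the turquoise one is outside at (165,182). I'll take a combined fix using knob blobs.

```bash
cat >> h.py <<'E'
def knob(c,uv,r=13):
    im=cv2.cvtColor(c["image"],cv2.COLOR_RGB2HSV).astype(int); m=((im[...,0]<12)|(im[...,0]>172))&(im[...,1]>80)&(im[...,2]<150)
    y,x=np.nonzero(m); k=np.hypot(x-uv[0],y-uv[1])<r; return np.array([x[k].mean(),y[k].mean()]),int(k.sum())
E
python3 - <<'E'
from h import *
np.set_printoptions(precision=4,suppress=True)
W=manip.camera("wrist");S=manip.camera("scene");D=manip.camera("side")
print(manip.observe()["eef_pos"])
T=dict(a=[(273,197),(304,220),(236,137),.076],b=[(343,147),(282,202),(256,165),.069],c=[(231,125),(261,238),(270,129),.062],d=[(298,77),(243,219),(289,157),.055])
for n,(w,s,d,z) in T.items():
    k=[knob(W,w),knob(S,s,9),knob(D,d,10)]
    print(n,[(a.round(1),m) for a,m in k],"WD",tri([(W,k[0][0]),(D,k[2][0])]),"W@z",atz(W,k[0][0],z)[:2])
print(go((.563,-.082,.30)))
E
```

```text
[ 0.5635 -0.073   0.3948]
a [(array([272.4, 190.9]), 121), (array([303.2, 219.8]), 102), (array([235.5, 133.8]), 35)] WD [ 0.5601 -0.0825  0.0796] W@z [ 0.5581 -0.081 ]
b [(array([337.2, 144.3]), 133), (array([281.4, 203.5]), 78), (array([254.5, 161.6]), 20)] WD [ 0.5626 -0.0038  0.0692] W@z [ 0.5605 -0.0023]
c [(array([231.7, 124.9]), 121), (array([260.1, 236.8]), 101), (array([269.6, 126.7]), 29)] WD [ 0.484  -0.0737  0.0695] W@z [ 0.4827 -0.0744]
d [(array([296.4,  80.4]), 120), (array([243.4, 219. ]), 84), (array([288.6, 152.4]), 26)] WD [0.4871 0.0024 0.0591] W@z [0.4876 0.0024]
([-5.1, -7.5, 94.8], np.float64(0.79))
```

Call:
move_arm:
  series:
    - [-4,-7,40,0.8]
    - [-4,-7,80,0.8]
    - [-4,-7,112,0.8]
    - [-4,-7,122,0.8]
    - [-4,-7,122,0.8]

```text
t: 4.15
eef_pos: [0.5613, -0.0816, 0.2704]
ee_rot: [-0.003, 0.326, 0.945, -0.001]
force: [-0.4, -0.6, 0.4]
width: 0.451
finger_force: 0.0
```

Call:
move_arm:
  series:
    - [0,0,0,0]
    - [0,0,0,0]

```text
t: 4.32
eef_pos: [0.5633, -0.0823, 0.2745]
ee_rot: [0.002, 0.327, 0.945, 0.0]
force: [-0.9, -0.5, -0.1]
width: 0.45
finger_force: 0.0
```

Run:
```python
from h import *
np.set_printoptions(precision=4,suppress=True)
W=manip.camera("wrist");save(W,"w3.png");s=manip.observe();print(s["t"],s["eef_pos"],s["force"])
R=Ro.from_quat(s["ee_rot"][[1,2,3,0]]).as_matrix()
print("grasp pt px",proj(W,s["eef_pos"]+R@[0,0,.155]),"knob top plane under axis",proj(W,[*s["eef_pos"][:2],.087]),go((.562,-.081,.237)))
```

```text
4.3667 [ 0.5633 -0.0823  0.2748] [ 0.5259 -0.631   0.5427]
grasp pt px [282.8968 270.3695] knob top plane under axis [282.1176 241.3299] ([1.9, 0.2, 37.8], np.float64(-0.12))
```

View pics/w3.png

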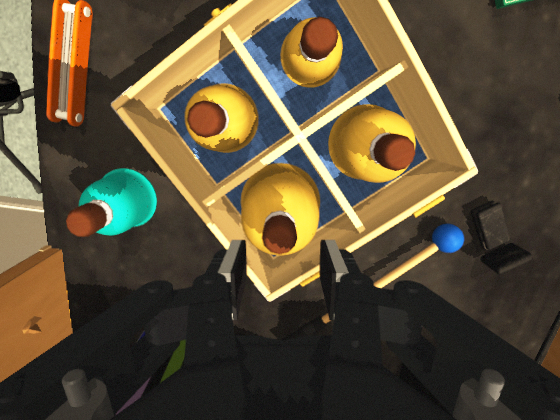

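The view shows knob a at (279,237), within 2 mm of the grip axis. The others are b (393,152), c (207,119) and d (319,37). Descending and gripping.

Call:
move_arm:
  series:
    - [2,-1,20,0]
    - [2,-1,33,0]
    - [2,-1,37,0]
    - [2,-1,37,0]
    - [2,-1,37,0]

```text
t: 4.78
eef_pos: [0.5606, -0.0819, 0.2369]
ee_rot: [0.001, 0.327, 0.945, 0.0]
force: [0.3, 0.6, 1.0]
width: 0.449
finger_force: 0.0
```

Call:
move_arm:
  series:
    - [0,0,0,0]
    - [0,0,0,0]
    - [0,0,0,0]
    - [0,0,0,0]
    - [0,0,0,0]
  jaw: 0
  grip_force: 60

```text
t: 5.2
eef_pos: [0.5605, -0.0821, 0.237]
ee_rot: [0.001, 0.327, 0.945, 0.0]
force: [-0.9, -0.4, 6.9]
width: 0.228
finger_force: 58.4
```

Run:
```python
from h import *
np.set_printoptions(precision=4,suppress=True)
s=manip.observe();print(s["t"],s["eef_pos"],s["force"],s["width"],s["finger_force"])
```

```text
5.2 [ 0.5605 -0.0821  0.237 ] [-0.9228 -0.4421  6.9267] 0.22787492012961047 58.42442572116852
```

Call:
move_arm:
  series:
    - [0,0,-8,0]
    - [0,0,-25,0]
    - [0,0,-50,0]
    - [0,0,-80,0]
    - [0,0,-110,0]

```text
t: 5.62
eef_pos: [0.5592, -0.0816, 0.3465]
ee_rot: [-0.001, 0.327, 0.945, -0.0]
force: [0.7, 0.3, -2.9]
width: 0.223
finger_force: 58.9
```

Call:
move_arm:
  series:
    - [0,0,-28,0]
    - [0,0,-48,0]
    - [10,10,-53,0]
    - [28,29,-53,0]
    - [50,52,-53,0]

```text
t: 6.03
eef_pos: [0.5523, -0.0116, 0.3999]
ee_rot: [0.001, 0.329, 0.944, -0.0]
force: [0.2, -0.2, -3.3]
width: 0.218
finger_force: 59.0
```

Call:
move_arm:
  series:
    - [25,26,0,0]
    - [50,52,0,0]
    - [75,78,0,0]
    - [100,104,0,0]
    - [125,130,0,0]

```text
t: 6.45
eef_pos: [0.5335, 0.1709, 0.3987]
ee_rot: [-0.0, 0.327, 0.945, -0.0]
force: [0.7, 0.5, -2.2]
width: 0.218
finger_force: 59.0
```

Call:
move_arm:
  series:
    - [25,26,0,0]
    - [48,50,0,0]
    - [65,67,0,0]
    - [73,77,0,0]
    - [73,77,0,0]

```text
t: 6.87
eef_pos: [0.5236, 0.279, 0.3986]
ee_rot: [-0.001, 0.324, 0.946, 0.001]
force: [0.6, 0.4, -2.9]
width: 0.221
finger_force: 59.0
```

Call:
move_arm:
  series:
    - [0,0,0,0]
    - [0,0,0,0]
    - [0,0,0,0]
    - [0,0,0,0]
    - [0,0,0,0]

```text
t: 7.28
eef_pos: [0.5252, 0.2735, 0.3988]
ee_rot: [0.0, 0.328, 0.945, -0.0]
force: [-0.9, 0.6, -3.3]
width: 0.221
finger_force: 59.0
```

Run:
```python
from h import *
np.set_printoptions(precision=4,suppress=True)
W=manip.camera("wrist");save(W,"w4.png");s=manip.observe();print(s["t"],s["eef_pos"],s["qd"],s["force"],s["width"],s["finger_force"])
S=manip.camera("scene");D=manip.camera("side")
for n,c in(("W",W),("S",S),("D",D)): print(n,blobs(c,(0,150,80),(6,255,255),20 if n=="W" else 12))
x=np.vstack([np.hstack([cv2.resize(W["image"],(400,300)),cv2.resize(D["image"][100:310,180:460],(400,300))])]);cv2.imwrite("pics/w4c.png",x[:,:,::-1])
print(go((.518,.331,.4)))
```

```text
7.3333 [0.5251 0.2739 0.3988] [-0.0062  0.0015 -0.0073 -0.0038  0.0005  0.0002 -0.0011] [ 0.3684 -0.1828 -2.4736] 0.2217189329270977 58.97985219955444
W [([329.6, 146.7], 406), ([332.3, 223.3], 144)]
S [([217.7, 11.3], 16), ([225.1, 132.3], 23), ([200.5, 145.6], 49), ([228.4, 147.2], 44), ([261.3, 149.4], 20), ([290.6, 151.0], 21)]
D [([390.3, 30.2], 57), ([247.3, 259.7], 126), ([291.2, 263.5], 126), ([340.8, 267.6], 128), ([386.7, 271.6], 127)]
([40.4, 40.1, -1.2], np.float64(-0.18))
```

View pics/w4c.png

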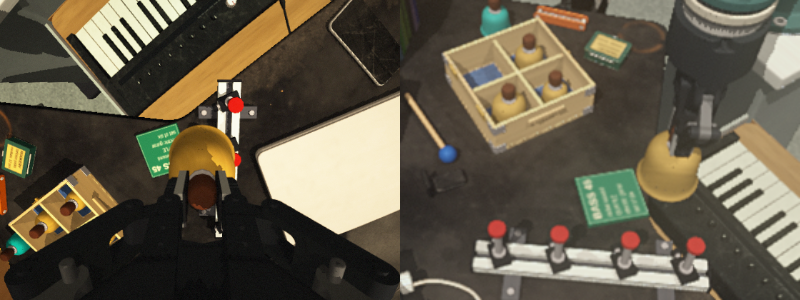

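The bell is held upright, and felt 1 shows free at (330,147) in the wrist view. I'll triangulate all four felts.

Run:
```python
from h import *
np.set_printoptions(precision=4,suppress=True)
W=manip.camera("wrist");S=manip.camera("scene");D=manip.camera("side")
w=(329.6,146.7)
uS=[(200.5,145.6),(228.4,147.2),(261.3,149.4),(290.6,151)];uD=[(386.7,271.6),(340.8,267.6),(291.2,263.5),(247.3,259.7)]
for a,b in zip(uS,uD): print("SD",tri([(S,a),(D,b)]),"D@.091",atz(D,b,.091),"S@.091",atz(S,a,.091))
print("W@.093",atz(W,w,.093),"WD",tri([(W,w),(D,uD[0])]),"WSD",tri([(W,w),(D,uD[0]),(S,uS[0])]))
for d in manip.mark_of("post_1",W): print(d["uv"],atz(W,d["uv"],.026))
K=dict(b=((393,152),.080),c=((207,119),.073),d=((319,37),.066))
```

```text
SD [0.5171 0.334  0.0934] D@.091 [0.5171 0.333  0.091 ] S@.091 [0.5185 0.3427 0.091 ]
SD [0.5746 0.288  0.0928] D@.091 [0.5758 0.2867 0.091 ] S@.091 [0.5752 0.295  0.091 ]
SD [0.6392 0.2371 0.0915] D@.091 [0.64   0.2365 0.091 ] S@.091 [0.639  0.2391 0.091 ]
SD [0.6961 0.1921 0.0914] D@.091 [0.6971 0.1912 0.091 ] S@.091 [0.6954 0.1935 0.091 ]
W@.093 [0.5175 0.3354 0.093 ] WD [0.5179 0.3345 0.0932] WSD [0.5173 0.3347 0.0935]
[320.0, 203.8] [0.5769 0.2908 0.026 ]
[314.8, 314.2] [0.6991 0.193  0.026 ]
```

Call:
move_arm:
  series:
    - [14,14,0,0]
    - [32,32,0,0]
    - [43,43,0,0]
    - [43,43,0,0]
    - [43,43,0,0]

```text
t: 8.05
eef_pos: [0.5169, 0.3371, 0.3985]
ee_rot: [-0.0, 0.325, 0.946, -0.0]
force: [0.2, 0.3, -2.1]
width: 0.222
finger_force: 59.1
```

Call:
move_arm:
  series:
    - [0,0,0,0]
    - [0,0,0,0]
    - [0,0,0,0]

```text
t: 8.3
eef_pos: [0.5179, 0.3341, 0.3987]
ee_rot: [0.0, 0.328, 0.945, -0.0]
force: [0.1, 0.0, -2.5]
width: 0.223
finger_force: 59.1
```

Run:
```python
from h import *
print(manip.observe()["t"],manip.observe()["eef_pos"],go((.5174,.3342,.285)))
```

```text
8.3 [0.51792174 0.33412803 0.39871407] ([0.5, -0.2, 113.7], np.float64(-0.24))
```

Call:
move_arm:
  series:
    - [0,0,20,0]
    - [0,0,50,0]
    - [0,0,80,0]
    - [0,0,105,0]
    - [0,0,114,0]

```text
t: 8.72
eef_pos: [0.5165, 0.3339, 0.2813]
ee_rot: [-0.002, 0.327, 0.945, -0.003]
force: [-0.5, -0.2, -3.6]
width: 0.221
finger_force: 59.1
```

Call:
move_arm:
  series:
    - [0,0,1,0]
    - [0,0,3,0]
    - [0,0,5,0]
    - [0,0,6,0]
    - [0,0,6,0]

```text
t: 9.13
eef_pos: [0.518, 0.3357, 0.2799]
ee_rot: [0.001, 0.327, 0.945, 0.001]
force: [-0.2, 0.3, -2.7]
width: 0.219
finger_force: 59.1
```

Call:
move_arm:
  series:
    - [0,0,1,0]
    - [0,0,2,0]
    - [0,0,2,0]

```text
t: 9.38
eef_pos: [0.5175, 0.3355, 0.277]
ee_rot: [0.0, 0.327, 0.945, 0.0]
force: [-0.2, 0.8, -1.7]
width: 0.219
finger_force: 59.1
```

Call:
move_arm:
  series:
    - [0,0,0.5,0]
    - [0,0,1,0]
    - [0,0,1,0]

```text
t: 9.63
eef_pos: [0.5176, 0.3355, 0.2761]
ee_rot: [-0.0, 0.327, 0.945, 0.0]
force: [-2.5, -0.5, 1.6]
width: 0.224
finger_force: 59.4
```

Call:
move_arm:
  series:
    - [0,0,0.5,0]
    - [0,0,1,0]
    - [0,0,1,0]

```text
t: 9.88
eef_pos: [0.5177, 0.3355, 0.2761]
ee_rot: [-0.0, 0.327, 0.945, 0.0]
force: [-2.9, -2.2, 9.5]
width: 0.223
finger_force: 60.2
```

Seated at the predicted height with a contact force. Releasing and heading to bell_b.

Call:
move_arm:
  series:
    - [0,0,-0.7,0]
    - [0,0,-0.7,0]
    - [0,0,-0.7,0]
    - [0,0,-0.7,0]
    - [0,0,-0.7,0]
  jaw: 0.45

```text
t: 10.3
eef_pos: [0.5176, 0.3355, 0.2752]
ee_rot: [0.0, 0.327, 0.945, -0.0]
force: [0.8, -0.1, -0.2]
width: 0.45
finger_force: 0.0
```

Call:
move_arm:
  series:
    - [0,0,-10,0]
    - [0,0,-35,0]
    - [0,0,-70,0]
    - [0,0,-100,0]
    - [0,0,-123,0]

```text
t: 10.72
eef_pos: [0.518, 0.3355, 0.4017]
ee_rot: [0.001, 0.327, 0.945, 0.001]
force: [1.6, 0.2, -0.7]
width: 0.451
finger_force: 0.0
```

Call:
move_arm:
  series:
    - [-27,-26,0,0]
    - [-54,-52,0,0]
    - [-81,-78,0,0]
    - [-108,-104,0,0]
    - [-135,-130,0,0]

```text
t: 11.13
eef_pos: [0.5434, 0.1481, 0.3993]
ee_rot: [0.0, 0.326, 0.945, 0.0]
force: [0.3, -0.0, 0.7]
width: 0.449
finger_force: 0.0
```

Call:
move_arm:
  series:
    - [-27,-26,0,0]
    - [-54,-52,0,0]
    - [-81,-78,20,0]
    - [-108,-102,50,0]
    - [-108,-102,80,0]

```text
t: 11.55
eef_pos: [0.5671, -0.0048, 0.3207]
ee_rot: [0.005, 0.331, 0.944, -0.001]
force: [1.3, -1.1, -0.3]
width: 0.45
finger_force: 0.0
```

Call:
move_arm:
  series:
    - [0,0,28,0]
    - [0,0,28,0]
    - [0,0,28,0]
    - [0,0,28,0]

```text
t: 11.88
eef_pos: [0.5662, 0.0035, 0.2918]
ee_rot: [0.001, 0.326, 0.945, 0.001]
force: [-0.2, 0.6, -0.0]
width: 0.451
finger_force: 0.0
```

```bash
cat >> h.py <<'E'
def look(name,zt):
    W=manip.camera("wrist");s=manip.observe();a=proj(W,[*s["eef_pos"][:2],zt]);print(s["t"],s["eef_pos"].round(4),s["width"],"axis px",a.round(1),"mm/px",(W["origin"][2]-zt)/f(W)*1000)
    D=manip.camera("side");im=W["image"].copy();cv2.drawMarker(im,(int(a[0]),int(a[1])),(0,255,0),cv2.MARKER_CROSS,14,1)
    cv2.imwrite("pics/"+name,np.hstack([cv2.resize(im[:,120:440],(400,525)),cv2.resize(D["image"][80:320,200:400],(400,525))])[:,:,::-1])
E
python3 -c "
from h import *
look('b.png',.080);print(go((.566,.003,.230)))"
```

```text
11.9333 [0.5664 0.0036 0.2923] 0.4465528832028884 axis px [282.6 227. ] mm/px 0.613633177196521
([0.1, -0.9, 62.5], np.float64(-0.06))
```

View pics/b.png

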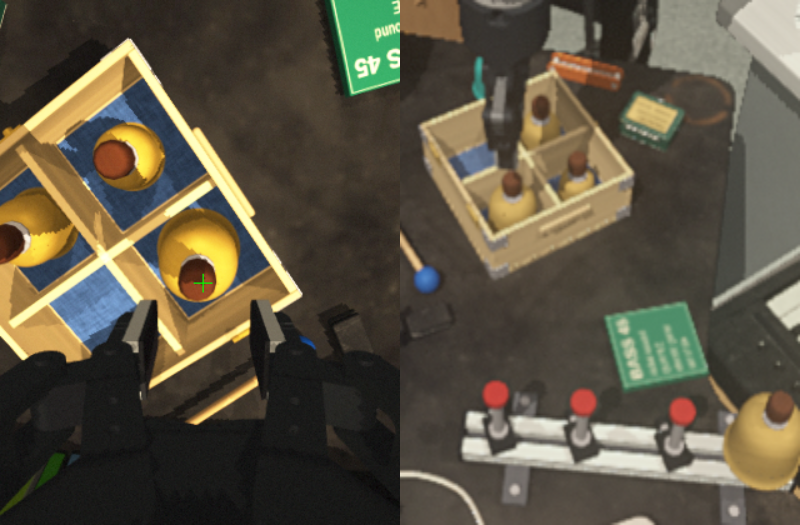

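Bell_a hangs upright on post 1. Knob b is about 3 mm left of and 2 mm above the grip axis, so I'll correct and grasp.

Call:
move_arm:
  series:
    - [2,-3,15,0]
    - [2,-3,40,0]
    - [2,-3,58,0]
    - [2,-3,62,0]
    - [2,-3,62,0]

```text
t: 12.4
eef_pos: [0.5621, 0.0023, 0.2287]
ee_rot: [-0.0, 0.326, 0.945, 0.0]
force: [-0.9, 0.2, 0.1]
width: 0.45
finger_force: 0.0
```

Call:
move_arm:
  series:
    - [0,0,0,0]
    - [0,0,0,0]

```text
t: 12.57
eef_pos: [0.5628, 0.002, 0.23]
ee_rot: [0.001, 0.327, 0.945, 0.001]
force: [-0.6, 0.4, -0.9]
width: 0.451
finger_force: 0.0
```

Call:
move_arm:
  series:
    - [0,0,0,0]
    - [0,0,0,0]
    - [0,0,0,0]
    - [0,0,0,0]
    - [0,0,0,0]
  jaw: 0
  grip_force: 60

```text
t: 12.98
eef_pos: [0.5625, 0.0017, 0.2298]
ee_rot: [0.001, 0.327, 0.945, 0.0]
force: [-0.2, 0.1, 4.7]
width: 0.223
finger_force: 58.4
```

Call:
move_arm:
  series:
    - [0,0,-8,0]
    - [0,0,-25,0]
    - [0,0,-50,0]
    - [0,0,-80,0]
    - [0,0,-110,0]

```text
t: 13.4
eef_pos: [0.5613, 0.0017, 0.3396]
ee_rot: [-0.001, 0.327, 0.945, -0.0]
force: [0.4, 0.5, -2.1]
width: 0.217
finger_force: 58.7
```

Call:
move_arm:
  series:
    - [0,0,-30,0]
    - [0,0,-53,0]
    - [6,9,-59,0]
    - [18,25,-59,0]
    - [33,46,-59,0]

```text
t: 13.82
eef_pos: [0.5639, 0.0574, 0.398]
ee_rot: [0.0, 0.329, 0.944, -0.0]
force: [0.0, 0.5, -1.1]
width: 0.22
finger_force: 58.7
```

Call:
move_arm:
  series:
    - [18,25,0,0]
    - [36,50,0,0]
    - [54,75,0,0]
    - [72,100,0,0]
    - [90,125,0,0]

```text
t: 14.23
eef_pos: [0.5697, 0.2145, 0.3964]
ee_rot: [-0.001, 0.326, 0.945, -0.001]
force: [-0.1, -0.3, -2.3]
width: 0.222
finger_force: 58.7
```

Call:
move_arm:
  series:
    - [16,22,0,0]
    - [30,42,0,0]
    - [40,56,0,0]
    - [44,62,0,0]
    - [44,62,0,0]

```text
t: 14.65
eef_pos: [0.5738, 0.2906, 0.3966]
ee_rot: [-0.001, 0.325, 0.946, -0.0]
force: [-0.3, 1.0, -2.1]
width: 0.217
finger_force: 58.8
```

Call:
move_arm:
  series:
    - [0,0,0,0]
    - [0,0,0,0]
    - [0,0,0,0]
    - [0,0,0,0]

```text
t: 14.98
eef_pos: [0.5749, 0.2863, 0.3975]
ee_rot: [0.0, 0.328, 0.945, -0.0]
force: [0.4, -0.7, -1.1]
width: 0.223
finger_force: 58.8
```

```bash
python3 -c "
from h import *
print(manip.observe()['eef_pos'],go((.575,.288,.285)))"
```

```text
[0.57486866 0.28625998 0.39752091] ([1.0, 1.5, 112.5], np.float64(-0.3))
```

Call:
move_arm:
  series:
    - [1,1,20,0]
    - [1,1,50,0]
    - [1,1,80,0]
    - [1,1,104,0]
    - [1,1,112,0]

```text
t: 15.4
eef_pos: [0.573, 0.2881, 0.2819]
ee_rot: [-0.002, 0.327, 0.945, -0.003]
force: [0.5, 0.1, -2.2]
width: 0.221
finger_force: 58.8
```

Call:
move_arm:
  series:
    - [0,0,2,0]
    - [0,0,4,0]
    - [0,0,6,0]
    - [0,0,7,0]
    - [0,0,7,0]

```text
t: 15.82
eef_pos: [0.5748, 0.2898, 0.2796]
ee_rot: [0.001, 0.327, 0.945, 0.001]
force: [-0.4, -1.0, -2.4]
width: 0.221
finger_force: 58.8
```

Call:
move_arm:
  series:
    - [0,0,0.5,0]
    - [0,0,1,0]
    - [0,0,1,0]

```text
t: 16.07
eef_pos: [0.5744, 0.2897, 0.2778]
ee_rot: [0.0, 0.327, 0.945, 0.0]
force: [0.4, 0.8, -1.5]
width: 0.223
finger_force: 58.8
```

Call:
move_arm:
  series:
    - [0,0,0.5,0]
    - [0,0,1,0]
    - [0,0,1,0]

```text
t: 16.32
eef_pos: [0.5743, 0.2896, 0.2763]
ee_rot: [-0.0, 0.327, 0.945, -0.0]
force: [0.2, -0.1, -2.1]
width: 0.22
finger_force: 58.8
```

Call:
move_arm:
  series:
    - [0,0,0.5,0]
    - [0,0,1,0]
    - [0,0,1,0]

```text
t: 16.57
eef_pos: [0.5744, 0.2896, 0.276]
ee_rot: [-0.0, 0.327, 0.945, 0.0]
force: [-2.2, -0.6, 3.7]
width: 0.221
finger_force: 59.0
```

Call:
move_arm:
  series:
    - [0,0,0.5,0]
    - [0,0,0.5,0]
    - [0,0,0.5,0]

```text
t: 16.82
eef_pos: [0.5744, 0.2896, 0.2759]
ee_rot: [-0.0, 0.327, 0.945, 0.0]
force: [-2.7, -1.6, 6.5]
width: 0.224
finger_force: 59.5
```

Call:
move_arm:
  series:
    - [0,0,-0.7,0]
    - [0,0,-0.7,0]
    - [0,0,-0.7,0]
    - [0,0,-0.7,0]
    - [0,0,-0.7,0]
  jaw: 0.45

```text
t: 17.23
eef_pos: [0.5744, 0.2896, 0.2754]
ee_rot: [0.0, 0.327, 0.945, -0.0]
force: [-0.1, 0.1, -0.4]
width: 0.451
finger_force: 0.0
```

Call:
move_arm:
  series:
    - [0,0,-10,0]
    - [0,0,-35,0]
    - [0,0,-70,0]
    - [0,0,-100,0]
    - [0,0,-123,0]

```text
t: 17.65
eef_pos: [0.5748, 0.2896, 0.402]
ee_rot: [0.001, 0.327, 0.945, 0.001]
force: [0.4, -0.5, 0.9]
width: 0.45
finger_force: 0.0
```

Call:
move_arm:
  series:
    - [-15,-34,0,0]
    - [-30,-68,0,0]
    - [-45,-102,0,0]
    - [-60,-136,0,0]
    - [-75,-170,0,0]

```text
t: 18.07
eef_pos: [0.5277, 0.108, 0.3995]
ee_rot: [0.0, 0.326, 0.945, 0.0]
force: [-0.0, -0.3, -0.5]
width: 0.453
finger_force: 0.0
```

Call:
move_arm:
  series:
    - [-15,-34,0,0]
    - [-30,-68,0,0]
    - [-45,-102,0,0]
    - [-60,-136,0,0]
    - [-78,-176,0,0]

```text
t: 18.48
eef_pos: [0.4811, -0.0758, 0.3995]
ee_rot: [0.001, 0.326, 0.945, 0.001]
force: [0.2, -0.2, -0.6]
width: 0.453
finger_force: 0.0
```

Call:
move_arm:
  series:
    - [0,0,35,0]
    - [0,0,70,0]
    - [0,0,100,0]
    - [0,0,108,0]
    - [0,0,108,0]

```text
t: 18.9
eef_pos: [0.481, -0.0749, 0.2893]
ee_rot: [-0.002, 0.327, 0.945, -0.001]
force: [-0.3, 0.0, -0.2]
width: 0.45
finger_force: 0.0
```

Call:
move_arm:
  series:
    - [0,0,0,0]
    - [0,0,0,0]
    - [0,0,0,0]

```text
t: 19.15
eef_pos: [0.4824, -0.0748, 0.2923]
ee_rot: [0.002, 0.326, 0.945, 0.001]
force: [-0.2, 0.1, 0.1]
width: 0.452
finger_force: 0.0
```

```bash
python3 -c "
from h import *
look('c.png',.073);print(go((.479,-.078,.223)))"
```

```text
19.2 [ 0.4823 -0.0748  0.2922] 0.4552093102247778 axis px [282.  222.3] mm/px 0.6383994917949016
([0.7, -4.6, 69.0], np.float64(-0.11))
```

View pics/c.png

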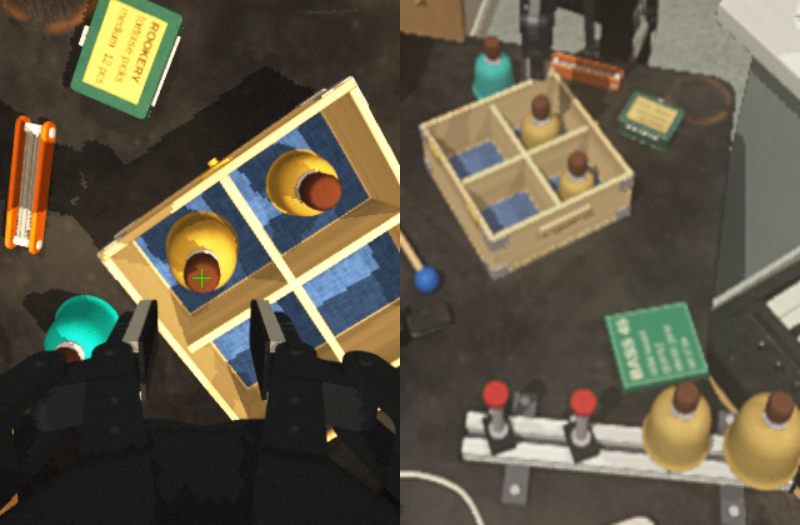

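Bells a and b hang level. Knob c is on the axis to within 2 mm; grasping it.

Call:
move_arm:
  series:
    - [2,0,20,0]
    - [2,0,45,0]
    - [2,0,64,0]
    - [2,0,69,0]
    - [2,0,69,0]

```text
t: 19.67
eef_pos: [0.4798, -0.0736, 0.2211]
ee_rot: [-0.001, 0.327, 0.945, -0.0]
force: [-0.8, -0.9, -0.9]
width: 0.451
finger_force: 0.0
```

Call:
move_arm:
  series:
    - [0,0,0,0]
    - [0,0,0,0]

```text
t: 19.83
eef_pos: [0.4805, -0.0738, 0.2227]
ee_rot: [0.001, 0.327, 0.945, 0.0]
force: [0.6, 0.2, -0.5]
width: 0.449
finger_force: 0.0
```

Call:
move_arm:
  series:
    - [0,0,0,0]
    - [0,0,0,0]
    - [0,0,0,0]
    - [0,0,0,0]
    - [0,0,0,0]
  jaw: 0
  grip_force: 60

```text
t: 20.25
eef_pos: [0.4804, -0.0739, 0.2228]
ee_rot: [0.001, 0.327, 0.945, 0.0]
force: [-1.1, -1.5, 5.9]
width: 0.225
finger_force: 58.4
```

Call:
move_arm:
  series:
    - [0,0,-8,0]
    - [0,0,-25,0]
    - [0,0,-50,0]
    - [0,0,-80,0]
    - [0,0,-112,0]

```text
t: 20.67
eef_pos: [0.4791, -0.0735, 0.3347]
ee_rot: [-0.001, 0.327, 0.945, -0.0]
force: [-0.1, 0.0, -2.0]
width: 0.217
finger_force: 58.7
```

Call:
move_arm:
  series:
    - [0,0,-32,0]
    - [0,0,-56,0]
    - [2,10,-63,0]
    - [6,30,-63,0]
    - [11,57,-63,0]

```text
t: 21.08
eef_pos: [0.5056, -0.0228, 0.3972]
ee_rot: [0.0, 0.329, 0.944, -0.0]
force: [0.1, 0.2, -1.8]
width: 0.22
finger_force: 58.8
```

Call:
move_arm:
  series:
    - [6,33,0,0]
    - [13,66,0,0]
    - [19,99,0,0]
    - [26,132,0,0]
    - [33,168,0,0]

```text
t: 21.5
eef_pos: [0.5838, 0.1323, 0.3955]
ee_rot: [-0.001, 0.327, 0.945, -0.001]
force: [0.7, -0.3, -2.1]
width: 0.219
finger_force: 58.8
```

Call:
move_arm:
  series:
    - [6,33,0,0]
    - [12,66,0,0]
    - [18,95,0,0]
    - [22,113,0,0]
    - [22,118,0,0]

```text
t: 21.92
eef_pos: [0.6395, 0.2432, 0.395]
ee_rot: [-0.001, 0.323, 0.946, 0.001]
force: [-0.1, 0.5, -2.3]
width: 0.226
finger_force: 58.9
```

Call:
move_arm:
  series:
    - [0,0,0,0]
    - [0,0,0,0]
    - [0,0,0,0]
    - [0,0,0,0]

```text
t: 22.25
eef_pos: [0.6395, 0.2347, 0.3965]
ee_rot: [-0.0, 0.328, 0.945, -0.001]
force: [0.3, 0.3, -1.7]
width: 0.219
finger_force: 58.9
```

```bash
python3 -c "
from h import *
print(manip.observe()['eef_pos'],go((.6393,.237,.285)))"
```

```text
[0.63950787 0.23467671 0.39650659] ([1.6, 1.9, 111.5], np.float64(-0.29))
```

Call:
move_arm:
  series:
    - [0,1,20,0]
    - [0,1,50,0]
    - [0,1,80,0]
    - [0,1,103,0]
    - [0,1,111,0]

```text
t: 22.67
eef_pos: [0.6387, 0.2359, 0.2821]
ee_rot: [-0.003, 0.327, 0.945, -0.002]
force: [-1.3, -0.5, -3.0]
width: 0.22
finger_force: 58.9
```

Call:
move_arm:
  series:
    - [0,0,2,0]
    - [0,0,4,0]
    - [0,0,6,0]
    - [0,0,7,0]
    - [0,0,7,0]

```text
t: 23.08
eef_pos: [0.641, 0.2378, 0.2799]
ee_rot: [0.001, 0.327, 0.945, 0.001]
force: [-0.3, 1.0, -1.1]
width: 0.22
finger_force: 58.9
```

Call:
move_arm:
  series:
    - [0,0,0.5,0]
    - [0,0,1,0]
    - [0,0,1.5,0]
    - [0,0,1.5,0]

```text
t: 23.42
eef_pos: [0.6405, 0.2377, 0.2772]
ee_rot: [0.0, 0.327, 0.945, 0.0]
force: [-0.8, 0.9, -1.9]
width: 0.222
finger_force: 58.9
```

Call:
move_arm:
  series:
    - [0,0,0.5,0]
    - [0,0,1,0]
    - [0,0,1,0]

```text
t: 23.67
eef_pos: [0.6405, 0.2377, 0.276]
ee_rot: [-0.0, 0.327, 0.945, -0.0]
force: [-0.0, -0.1, -1.9]
width: 0.217
finger_force: 58.9
```

Call:
move_arm:
  series:
    - [0,0,0.5,0]
    - [0,0,1,0]
    - [0,0,1,0]

```text
t: 23.92
eef_pos: [0.6406, 0.2376, 0.2759]
ee_rot: [-0.0, 0.327, 0.945, 0.0]
force: [-1.5, 0.2, 3.9]
width: 0.227
finger_force: 59.6
```

Call:
move_arm:
  series:
    - [0,0,0.5,0]
    - [0,0,0.5,0]
    - [0,0,0.5,0]

```text
t: 24.17
eef_pos: [0.6406, 0.2376, 0.2759]
ee_rot: [-0.0, 0.327, 0.945, 0.0]
force: [-2.7, -0.7, 7.1]
width: 0.224
finger_force: 59.9
```

Call:
move_arm:
  series:
    - [0,0,-0.7,0]
    - [0,0,-0.7,0]
    - [0,0,-0.7,0]
    - [0,0,-0.7,0]
    - [0,0,-0.7,0]
  jaw: 0.45

```text
t: 24.58
eef_pos: [0.6405, 0.2377, 0.275]
ee_rot: [-0.0, 0.327, 0.945, -0.0]
force: [0.0, 0.3, -0.1]
width: 0.448
finger_force: 0.0
```

Call:
move_arm:
  series:
    - [0,0,-10,0]
    - [0,0,-35,0]
    - [0,0,-70,0]
    - [0,0,-100,0]
    - [0,0,-123,0]

```text
t: 25.0
eef_pos: [0.641, 0.2376, 0.4018]
ee_rot: [0.001, 0.327, 0.945, 0.001]
force: [-0.1, -0.4, -0.1]
width: 0.45
finger_force: 0.0
```

Call:
move_arm:
  series:
    - [-3,-37,0,0]
    - [-6,-74,0,0]
    - [-9,-111,0,0]
    - [-12,-148,0,0]
    - [-15,-185,0,0]

```text
t: 25.42
eef_pos: [0.5369, 0.0815, 0.3991]
ee_rot: [0.001, 0.327, 0.945, 0.0]
force: [-0.5, -0.2, -0.1]
width: 0.452
finger_force: 0.0
```

Call:
move_arm:
  series:
    - [-2,-37,0,0]
    - [-4,-74,10,0]
    - [-6,-94,40,0]
    - [-6,-94,80,0]
    - [-6,-94,113,0]

```text
t: 25.83
eef_pos: [0.4841, 0.0035, 0.2854]
ee_rot: [0.001, 0.328, 0.945, 0.0]
force: [1.1, 0.0, 0.4]
width: 0.449
finger_force: 0.0
```

Call:
move_arm:
  series:
    - [0,0,0,0]
    - [0,0,0,0]
    - [0,0,0,0]

```text
t: 26.08
eef_pos: [0.4857, 0.0054, 0.2867]
ee_rot: [0.001, 0.327, 0.945, 0.0]
force: [0.7, 0.8, 0.2]
width: 0.45
finger_force: 0.0
```

```bash
python3 -c "
from h import *
look('d.png',.066);print(go((.485,.005,.216)))"
```

```text
26.1333 [0.4859 0.0055 0.2872] 0.4496284226568551 axis px [282.5 222.3] mm/px 0.6434791663321995
([0.6, -1.2, 71.4], np.float64(-0.1))
```

View pics/d.png

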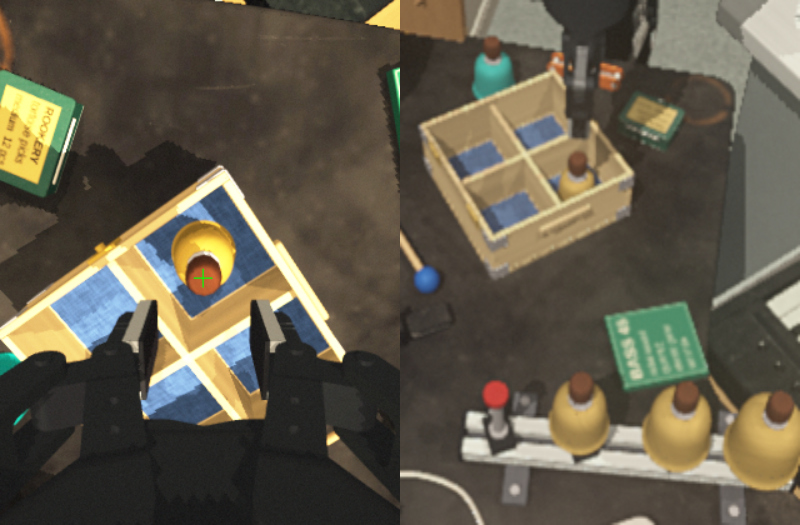

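Three bells hang level, and knob d is on the axis. Grasping it.

Call:
move_arm:
  series:
    - [1,0,20,0]
    - [1,0,45,0]
    - [1,0,64,0]
    - [1,0,70,0]
    - [1,0,71,0]

```text
t: 26.6
eef_pos: [0.4844, 0.0061, 0.2145]
ee_rot: [0.0, 0.326, 0.945, 0.0]
force: [0.0, -0.1, -0.1]
width: 0.454
finger_force: 0.0
```

Call:
move_arm:
  series:
    - [0,0,0,0]
    - [0,0,0,0]

```text
t: 26.77
eef_pos: [0.4846, 0.0059, 0.2156]
ee_rot: [0.001, 0.327, 0.945, 0.0]
force: [-0.6, -0.3, -0.0]
width: 0.449
finger_force: 0.0
```

Call:
move_arm:
  series:
    - [0,0,0,0]
    - [0,0,0,0]
    - [0,0,0,0]
    - [0,0,0,0]
    - [0,0,0,0]
  jaw: 0
  grip_force: 60

```text
t: 27.18
eef_pos: [0.4845, 0.0059, 0.2156]
ee_rot: [0.001, 0.327, 0.945, 0.001]
force: [-0.1, 0.5, 7.6]
width: 0.222
finger_force: 58.4
```

Call:
move_arm:
  series:
    - [0,0,-8,0]
    - [0,0,-25,0]
    - [0,0,-50,0]
    - [0,0,-80,0]
    - [0,0,-115,0]

```text
t: 27.6
eef_pos: [0.483, 0.0058, 0.3301]
ee_rot: [-0.001, 0.327, 0.945, -0.001]
force: [0.1, 0.0, -1.5]
width: 0.217
finger_force: 58.7
```

Call:
move_arm:
  series:
    - [0,0,-33,0]
    - [0,0,-60,0]
    - [-2,10,-67,0]
    - [-6,30,-67,0]
    - [-11,57,-67,0]

```text
t: 28.02
eef_pos: [0.5268, 0.043, 0.3973]
ee_rot: [-0.0, 0.328, 0.945, -0.0]
force: [0.4, -0.2, -1.5]
width: 0.224
finger_force: 58.7
```

Call:
move_arm:
  series:
    - [-6,30,0,0]
    - [-11,60,0,0]
    - [-17,90,0,0]
    - [-23,120,0,0]
    - [-28,150,0,0]

```text
t: 28.43
eef_pos: [0.6431, 0.146, 0.3954]
ee_rot: [-0.001, 0.327, 0.945, -0.0]
force: [0.9, 0.2, -1.5]
width: 0.22
finger_force: 58.7
```

Call:
move_arm:
  series:
    - [-6,28,0,0]
    - [-10,50,0,0]
    - [-13,64,0,0]
    - [-13,70,0,0]
    - [-13,70,0,0]

```text
t: 28.85
eef_pos: [0.696, 0.1936, 0.395]
ee_rot: [-0.001, 0.326, 0.945, -0.0]
force: [-1.0, 0.2, -1.7]
width: 0.221
finger_force: 58.8
```

Call:
move_arm:
  series:
    - [0,0,0,0]
    - [0,0,0,0]
    - [0,0,0,0]
    - [0,0,0,0]

```text
t: 29.18
eef_pos: [0.6954, 0.1905, 0.3965]
ee_rot: [-0.0, 0.327, 0.945, -0.0]
force: [0.5, -0.3, -1.9]
width: 0.22
finger_force: 58.8
```

```bash
python3 -c "
from h import *
print(manip.observe()['eef_pos'],go((.6965,.192,.285)))"
```

```text
[0.69538161 0.19052815 0.3965369 ] ([0.0, 1.9, 111.5], np.float64(-0.21))
```

Call:
move_arm:
  series:
    - [0,1,20,0]
    - [0,1,50,0]
    - [0,1,80,0]
    - [0,1,103,0]
    - [0,1,111,0]

```text
t: 29.6
eef_pos: [0.6945, 0.1917, 0.2814]
ee_rot: [-0.003, 0.327, 0.945, -0.002]
force: [-0.4, 0.1, -1.8]
width: 0.219
finger_force: 58.8
```

Call:
move_arm:
  series:
    - [0,0,2,0]
    - [0,0,4,0]
    - [0,0,6,0]
    - [0,0,7,0]
    - [0,0,7,0]

```text
t: 30.02
eef_pos: [0.697, 0.1925, 0.2797]
ee_rot: [0.001, 0.327, 0.945, 0.001]
force: [-0.2, 0.2, -1.4]
width: 0.223
finger_force: 58.8
```

Call:
move_arm:
  series:
    - [0,0,0.5,0]
    - [0,0,1,0]
    - [0,0,1.5,0]
    - [0,0,1.5,0]

```text
t: 30.35
eef_pos: [0.6965, 0.1924, 0.2769]
ee_rot: [0.0, 0.327, 0.945, 0.0]
force: [0.2, -0.1, -0.7]
width: 0.223
finger_force: 58.8
```

Call:
move_arm:
  series:
    - [0,0,0.5,0]
    - [0,0,1,0]
    - [0,0,1,0]

```text
t: 30.6
eef_pos: [0.6965, 0.1924, 0.2758]
ee_rot: [-0.0, 0.327, 0.945, -0.0]
force: [-0.2, 0.3, -0.8]
width: 0.223
finger_force: 59.0
```

Call:
move_arm:
  series:
    - [0,0,0.5,0]
    - [0,0,1,0]
    - [0,0,1,0]

```text
t: 30.85
eef_pos: [0.6966, 0.1924, 0.2758]
ee_rot: [-0.0, 0.327, 0.945, 0.0]
force: [-1.7, -0.5, 5.0]
width: 0.227
finger_force: 59.2
```

Seated; releasing and rising clear, then a final check.

Call:
move_arm:
  series:
    - [0,0,-0.5,0]
    - [0,0,-0.5,0]
    - [0,0,-0.5,0]
    - [0,0,-0.5,0]
    - [0,0,-0.5,0]
  jaw: 0.45

```text
t: 31.27
eef_pos: [0.6965, 0.1924, 0.2751]
ee_rot: [-0.0, 0.327, 0.945, -0.0]
force: [-0.6, 0.2, -1.6]
width: 0.452
finger_force: 0.0
```

Call:
move_arm:
  series:
    - [0,0,-10,0]
    - [0,0,-35,0]
    - [0,0,-70,0]
    - [0,0,-100,0]
    - [0,0,-123,0]

```text
t: 31.68
eef_pos: [0.6971, 0.1923, 0.402]
ee_rot: [0.002, 0.327, 0.945, 0.001]
force: [0.9, -0.4, 1.0]
width: 0.446
finger_force: 0.0
```

Call:
move_arm:
  series:
    - [0,-30,0,0]
    - [0,-60,0,0]
    - [0,-90,0,0]
    - [0,-120,0,0]
    - [0,-120,0,0]

```text
t: 32.1
eef_pos: [0.619, 0.0912, 0.399]
ee_rot: [-0.001, 0.33, 0.944, -0.003]
force: [-1.3, -0.1, -0.5]
width: 0.45
finger_force: 0.0
```

```bash
python3 -c "
from h import *
D=manip.camera('side');S=manip.camera('scene')
cv2.imwrite('pics/end.png',np.hstack([cv2.resize(D['image'][80:320,200:440],(400,400)),cv2.resize(S['image'][110:260,170:320],(400,400))])[:,:,::-1])"
```

```text
(no output)
```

View pics/end.png

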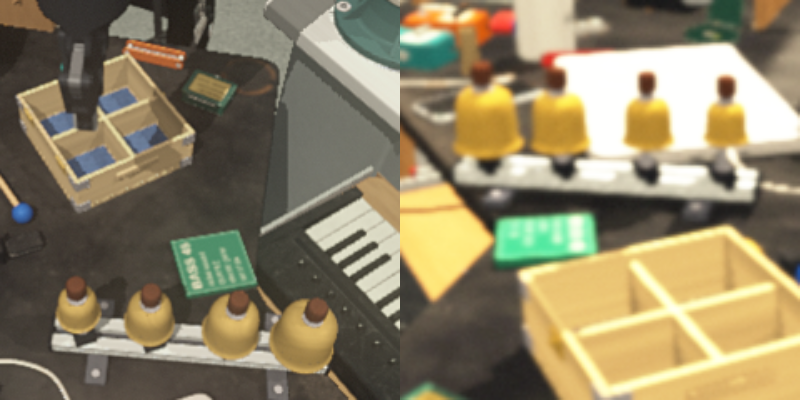

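All four bells hang upright in order, and the other things are undisturbed. Handing in.

```bash
python3 -c "
from station import manip
print(manip.close_job())"
```

```text
the job is handed in; nothing more can be done
None
```

All four bells hang upright on the rail, largest at the left to smallest at the right; each was lowered onto its felt before release, nothing else on the desk looks moved, and I handed the job in about 32 s into the 102 s allowed.

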